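# Close the split pole clamp with its own half

### The arm

A 6-joint arm with a two-finger parallel gripper is mounted at the origin on a cart in front of the work surface, level with it; the furniture and walls round the work are solid. World frame = base frame: x ahead of the robot, y to its left, z up, the work surface at z = 0. Lengths are in m, angles in degrees, forces in N, time in s.
With the tool pointing down it reaches from about 0.375 to 0.9 m from the base axis. Payload 3.1 kg.
Tool frame: the origin (TCP) lies at the very end of the fingers, on their centre line; the grasp point (between the pads) lies 19 mm behind it; z points along the fingers, x is the direction in which the jaws open and shut, and the axes are right-handed (so a half turn about z gives the same grasp; the last joint's range is limited). The gripper opens to 87 mm and grips with 3 to 60 N. Pads are 19 mm wide; open, the fingers measure 117 mm over their backs; the gripper's body (75 mm by 190 mm) begins 51 mm behind the grasp point.
Start: joints at [-80.128, 30.224, 82.088, -0, 67.689, -10.227], TCP at [0.215, -0.587, 0.223] pointing down, gripper open.
Joint ranges: [-176.69, 176.69], [-43.24, 126.21], [12.49, 139.97], [-82, 262], [0, 151.66], [-163.58, 163.58]. Speed limits (degrees/s): [159.86, 159.86, 180, 180, 180, 180].

### API

Orientations are given as a 3x3 rotation matrix whose columns are the frame's x, y, z axes.
In Python, from rig import read_state, capture, bot gives the robot as it stands.
- The arm moves only by the shell command python3 -m crank 'ROWS' [OPENING]. ROWS is JSON, a list of rows, each a list of 2 entries, a list of its own where there are three numbers: the shift along the tool's x, y, z in cm, then the turn, a rotation vector about the tool's x, y, z in rad. In form: [[[dx, dy, dz], [wx, wy, wz]], ...]. A call has 1 to 12 rows; each row shifts and turns the commanded pose from where the row before left it, along the tool's axes as they then stand; what a row does not reach is not made up. A row lasts 1/10 s, in which the tool goes at most 50 mm and 8.59 degrees, less where a joint would pass 70% of its speed; a pose out of reach is approached as far as the arm can. A call with a gripper value outside its range is refused whole. OPENING is the closure, from -1 (fully open) to 1 (shut), set as the call begins (- or left out, the last holds). The fingers move at their own pace and stop on an object; the grip force is fixed at half the most. Time passes only in rows, so rows that do not move let the fingers close. It gives the time, the measured TCP pose, the force and the opening at its end, in the units of the state.
- read_state(): the state, without advancing time (a new reading comes with each control period).
- capture(name): name is "side" or "top" or "wrist"; returns a dict with "pixels" (420x560x3 uint8, red, green, blue), "camera_matrix" (3x3 intrinsics, pixels), "R" (3x3) and "t" (3): a world point X has camera coordinates R X + t. Camera axes: x right, y down, z forward; pixel columns grow to the right and rows downward; lengths in m; the calibration is good to about 2 mm. The wrist camera is an equidistant fisheye: a pixel r from the principal point sees the ray r / f radians off the axis. A picture is of the moment at which its call begins. There is no depth.
- bot.hand_in(): hands the job in, once; it reports no verdict.
The state is a dict: "time_s": time; "joint_positions": joint angles; "qvel": joint speeds; "tau": joint torques, N m; "position": TCP position; "tcp_rot": TCP orientation; "force": force on the tool from outside, world axes, zero at the start; "moment": the same for the moment, N m; "opening": opening from 0.0 (shut) to 1.0 (fully open).
Only numpy, scipy, OpenCV 4.12 (cv2) and the standard library are available. Lean on these libraries where they do the work, as an engineer would, in place of code of your own. Each camera call takes 0.05 s, during which the arm holds its last target.

### The job

One half of a split wooden pole clamp is screwed to the table between two guides, and two loose halves lie before it, but only one of them was cut with it: the one whose tongue and socket fit its socket and tongue. Push that half along the table, without lifting it, in between the guides until the two parting faces meet. Leave the half that does not belong lying where it is.

Things in the scene. Friction and masses are not known exactly. Their poses are not given: they have to be found in the camera images.
- fixed_half: Wooden clamp half screwed to the table, 110 mm wide (y), 75 deep (x), 40 high. Origin on the table at the middle of its parting face; x points into the block, away from the robot (0.15 rad at most off straight ahead), z up. The parting face has a half-round bore (radius 16), a round-nosed tongue at y=-36 standing out 20 mm towards the robot, 20 wide, and a socket at y=+36, 25 wide, 23 deep.
- guide_mouth (a point): Middle of the mouth of the two fixed guides, on the table, 77 mm before the fixed parting face (x=-77 mm, y=0 in fixed_half's frame; same axes). Mouth about 140 mm wide, narrowing over 27 mm to straight wooden cheeks 115 mm apart, 18 thick, 40 high, that run on beside the fixed half. There is no floor plate: the loose half slides on the table itself.
- half_a_mid (a point): Centre (20 mm up) of the half that belongs: ONE tongue (20 wide, standing out 20, at its y=+36) and ONE socket (y=-36). Block 110 wide (y), 75 deep (x), 40 high, 0.18-0.36 kg, flat back and sides; +x points to its parting face, 37.5 mm off. Lies flat, facing the fixture within 0.2 rad, about 145 mm left or right of its middle line, 160 mm before it. Closed: at x=-37.5, y=0 mm of fixed_half, axes parallel.
- half_b_mid (a point): Centre (20 mm up) of a half of another clamp, to be left alone: same wood, block, bore and size, but its parting face has TWO tongues (y=+36 and -36 mm) and no socket, so it cannot close on the fixed half. It lies on the other side of the fixture's middle line, also facing the fixture within 0.2 rad.

How it is judged (in metres and radians):
At the end, for the whole second after the job is handed in: The half with one tongue and one socket lies flat on the table between the guides, its parting face within 4 mm of the fixed half's and square to it within 0.05 rad, 6 mm at most to the side; the two-tongued half lies within 20 mm of where it was (x of half_a_mid in the frame of fixed_half between -0.0415 and -0.034 m and y of half_a_mid in the frame of fixed_half between -0.006 and 0.006 m and angle between the x axis of half_a_mid and the x axis of fixed_half, either way round below 0.05 rad and angle between half_a_mid's own z axis and vertical below 0.08 rad and height (world z) of half_a_mid below 0.024 m and distance of half_b_mid from where it was at the start of the episode below 0.02 m); the robot touches nothing.
It fails at once if the half that belongs is lifted more than 15 mm off the table (height (world z) of half_a_mid above 0.035 m).
It fails at once if the half that does not belong is moved by more than 20 mm (distance of half_b_mid from where it was at the start of the episode above 0.02 m).
It also fails if it takes over 48 s, if anything falls off the work surface, if the arm or the gripper's body presses on something with over 40 N, if the wrist force passes 120 N, or if a joint passes its speed limit or range.

## Working session

There is one attempt and no reset: what is moved stays moved. The work goes in short steps, Python scripts to look and compute and a shell command to move; the robot and the scene stay as the last step left them, time stands still between calls to the robot, and variables do not carry over. Pictures are saved under pics/ and viewed, and the job is handed in when it is done.

```bash
ls; mkdir -p pics; python3 - <<'E'
from rig import read_state, capture, bot
import cv2,numpy as np
s=read_state();print({k:np.round(v,3).tolist() for k,v in s.items()})
for n in("side","top","wrist"):
    c=capture(n);cv2.imwrite(f"pics/{n}0.png",c["pixels"][:,:,::-1]);print(n,c["camera_matrix"],c["R"],c["t"])
E
```

```text
pics
{'time_s': 0.0, 'joint_positions': [-80.126, 30.28, 82.157, -0.001, 67.689, -10.227], 'qvel': [-0.003, 0.054, 0.022, 0.072, -0.094, -0.006], 'tau': [0.002, -44.003, -17.659, 0.064, 0.058, -0.0], 'position': [0.215, -0.586, 0.222], 'tcp_rot': [[0.344, -0.939, -0.0], [-0.939, -0.344, 0.002], [-0.002, -0.0, -1.0]], 'force': [-0.345, 1.195, -0.036], 'moment': [0.023, -0.038, 0.032], 'opening': 1.002}
side [[390.40159254   0.         281.53071467]
 [  0.         390.40159254 199.83069134]
 [  0.           0.           1.        ]] [[ 0.9899053  -0.14135625 -0.01029083]
 [-0.0951944  -0.60933065 -0.78718116]
 [ 0.10500246  0.78021444 -0.61663597]] [-0.55906666  0.15433967  0.75683166]
top [[475.74927141   0.         279.63738501]
 [  0.         475.74927141 208.65808977]
 [  0.           0.           1.        ]] [[-0.01820191 -0.99977194  0.01116916]
 [-0.99509592  0.01702823 -0.09743789]
 [ 0.09722548 -0.01288794 -0.99517893]] [0.0595604  0.57555139 0.84280708]
wrist [[325.1922621    0.         279.48510665]
 [  0.         325.1922621  208.14806645]
 [  0.           0.           1.        ]] [[ 0.34415666 -0.93890982 -0.00213257]
 [-0.89581167 -0.32903764  0.29875688]
 [-0.28120746 -0.10090879 -0.95432687]] [-0.62266879 -0.03648584  0.39174624]
```

View pics/top0.png

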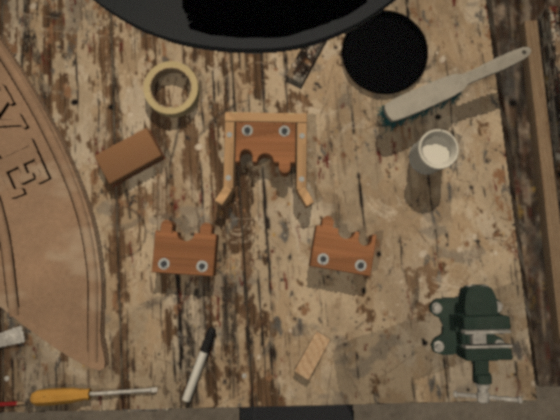

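View pics/side0.png

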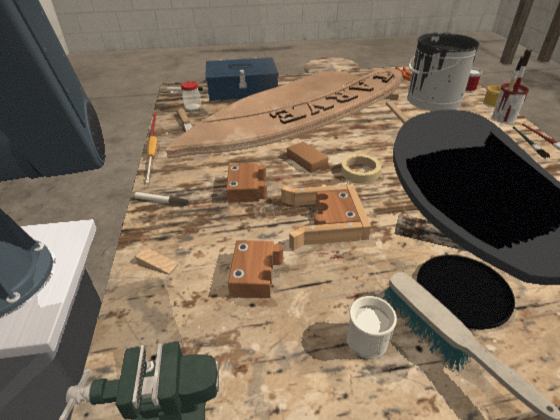

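The top view shows the fixture around (267,150), with loose halves at (186,248) and (344,248). I'll enlarge it to read the tongues.

```bash
python3 - <<'E'
import cv2
i=cv2.imread("pics/top0.png")[100:290,140:390]
cv2.imwrite("pics/z0.png",cv2.resize(i,None,fx=3.1,fy=3.1,interpolation=cv2.INTER_CUBIC))
E
```

```text
(no output)
```

View pics/z0.png

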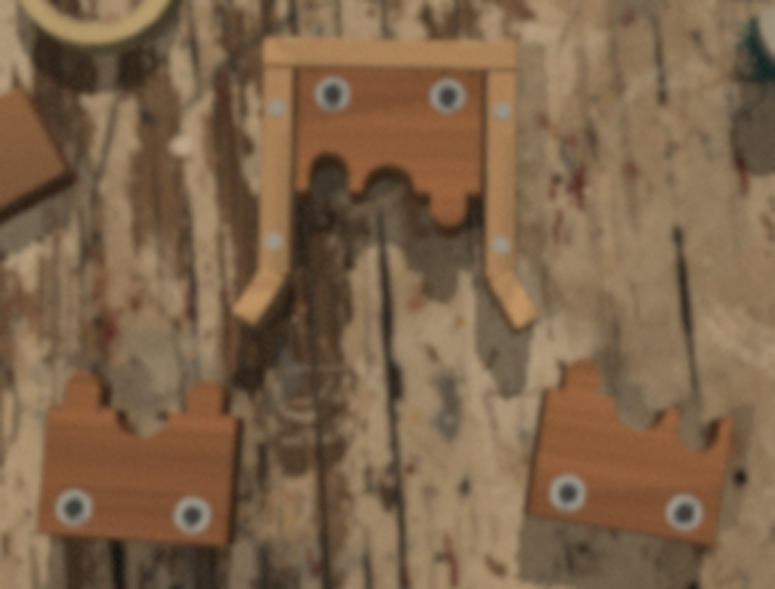

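Half A, with one tongue and one socket, is the right one at top-view pixel (344,248). Half B, with two tongues, is at (186,248). Next I'll measure the poses.

```bash
cat > h.py <<'E'
from rig import read_state, capture, bot
import cv2,numpy as np
def cast(c,uv,z):
    K=c["camera_matrix"];R=c["R"];t=c["t"]
    uv=np.atleast_2d(uv).astype(float)
    d=np.c_[uv,np.ones(len(uv))]@np.linalg.inv(K).T@R
    o=-R.T@t
    return (o+d*((z-o[2])/d[:,2])[:,None])[:,:2]
E
python3 - <<'E'
from h import *
c=capture("top")
z=lambda L:np.array(L)/3.1+[140,100]
A=cast(c,z([[530,515],[715,545],[732,420],[547,388]]),.04)
B=cast(c,z([[40,531],[227,545],[240,418],[49,406]]),.04)
F=cast(c,z([[296,190],[482,194],[296,68],[482,68]]),.04)
G=cast(c,z([[235,315],[292,270],[260,325],[534,322],[487,275],[292,68],[487,68],[263,40],[517,40]]),.04)
for n,P in(("A",A),("B",B)):
    f=(P[2]+P[3]-P[0]-P[1]);l=(P[0]+P[3]-P[1]-P[2])
    print(n,P.round(4).tolist(),P.mean(0),np.degrees(np.arctan2(f[1],f[0])),np.degrees(np.arctan2(-l[0],l[1])),np.linalg.norm(f)/2,np.linalg.norm(l)/2)
print(F.round(4).tolist(),G.round(4).tolist())
# colour mask
p=c["pixels"];hsv=cv2.cvtColor(p,cv2.COLOR_RGB2HSV)
for q in [(344,245),(186,262),(268,150),(230,160),(300,160)]: print(q,hsv[q[1],q[0]])
m=cv2.inRange(hsv,(3,110,70),(12,255,255));cv2.imwrite("pics/m0.png",cv2.resize(m[100:290,140:390],None,fx=3.1,fy=3.1))
cs,_=cv2.findContours(m,cv2.RETR_EXTERNAL,cv2.CHAIN_APPROX_NONE)
for k in cs:
    if cv2.contourArea(k)>600: print(cv2.minAreaRect(k))
E
```

```text
A [[0.4713, -0.0045], [0.4522, -0.1105], [0.5239, -0.1231], [0.5444, -0.0162]] [ 0.49795646 -0.06356146] -9.50116201809176 -10.522367507741283 0.07333065138264244 0.10831447714294429
B [[0.4674, 0.2766], [0.4575, 0.1697], [0.5301, 0.1619], [0.539, 0.272]] [0.49849718 0.2200547 ] -4.943873308740894 -4.958222599763154 0.07235417941527414 0.10892260962215353
[[0.6633, 0.1283], [0.6592, 0.0191], [0.7366, 0.1276], [0.7349, 0.0175]] [[0.5901, 0.1645], [0.6159, 0.1311], [0.584, 0.15], [0.583, -0.0096], [0.6111, 0.0172], [0.7366, 0.13], [0.7349, 0.0146], [0.7538, 0.147], [0.7516, -0.0036]]
(344, 245) [ 12 150 139]
(186, 262) [ 12 149 125]
(268, 150) [ 12 150 139]
(230, 160) [ 15 120 155]
(300, 160) [ 16 123 164]
((185.14892578125, 247.6455078125), (61.408477783203125, 52.41400909423828), 5.04245138168335)
((343.326904296875, 245.86537170410156), (61.384342193603516, 50.59795379638672), 11.309932708740234)
((265.115234375, 147.2339630126953), (59.61493682861328, 50.24806213378906), 2.38594388961792)
```

View pics/m0.png

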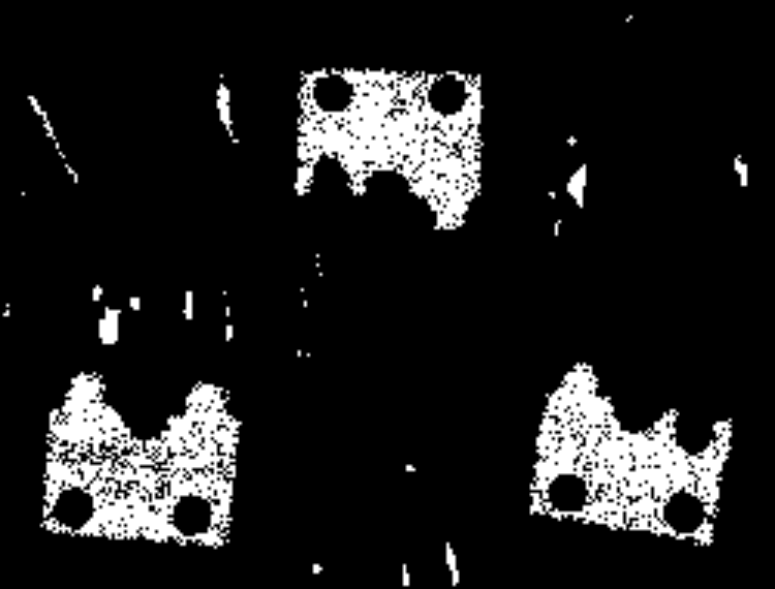

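```bash
python3 -m crank '[[[-3.3,-3.65,0],[0,0,0]],[[-3.3,-3.65,0],[0,0,0]],[[-3.3,-3.65,0],[0,0,0]],[[-3.3,-3.65,0],[0,0,0]],[[-3.3,-3.65,0],[0,0,0]],[[-3.3,-3.65,0],[0,0,0]],[[-3.3,-3.65,0],[0,0,0]],[[-3.3,-3.65,0],[0,0,0]],[[-3.3,-3.65,0],[0,0,0]],[[-3.3,-3.65,0],[0,0,0]],[[-3.3,-3.65,0],[0,0,0]],[[-3.3,-3.65,0],[0,0,0]]]' -1
python3 -m crank '[[[0,0,0],[0,0,-0.131]],[[0,0,0],[0,0,-0.131]],[[0,0,0],[0,0,-0.131]],[[0,0,0],[0,0,-0.131]],[[0,0,0],[0,0,-0.131]],[[0,0,0],[0,0,-0.131]],[[0,0,0],[0,0,-0.131]],[[0,0,0],[0,0,-0.131]],[[0,0,0],[0,0,0]]]'
cat >> h.py <<'E'
def go(x,y,z,yaw):
    s=read_state();R=np.array(s["tcp_rot"]);p=np.array(s["position"])
    cur=np.degrees(np.arctan2(R[1,0],R[0,0]))
    d=R.T@(np.array([x,y,z])-p)*100
    print("pos",p.round(4),"yaw",cur.round(2),"tilt",R[:,2].round(4),"F",np.round(s["force"],1),"shift cm",d.round(2),"wz",np.radians(-(yaw-cur)).round(4),"t",s["time_s"],"op",s["opening"])
E
python3 - <<'E'
from h import *
go(.4916,-.0624,.12,-10)
E
```

```text
time_s: 1.4
position: [0.4907, -0.0626, 0.2227]
tcp_rot: [[0.344, -0.939, 0.0], [-0.939, -0.344, -0.0], [0.0, -0.0, -1.0]]
force: [0.6, -1.1, 0.4]
opening: 1.005
time_s: 2.3
position: [0.4899, -0.0644, 0.2224]
tcp_rot: [[0.985, -0.171, -0.0], [-0.171, -0.985, 0.0], [-0.0, -0.0, -1.0]]
force: [0.2, -0.5, 0.1]
opening: 1.002
pos [ 0.4899 -0.0644  0.2224] yaw -9.87 tilt [-4.e-04  1.e-04 -1.e+00] F [ 0.2 -0.5  0.1] shift cm [ 0.14 -0.23 10.24] wz 0.0023 t 2.3 op 1.0022625860366863
```

```bash
python3 -m crank '[[[0.14,-0.23,3],[0,0,0]],[[0,0,3],[0,0,0]],[[0,0,3],[0,0,0]],[[0,0,2.5],[0,0,0]],[[0,0,0],[0,0,0]],[[0,0,0],[0,0,0]]]'
python3 - <<'E'
from h import *
go(.4916,-.0624,.008,-10)
for n in("wrist","top"):
    c=capture(n);cv2.imwrite(f"pics/{n}1.png",c["pixels"][:,:,::-1])
E
```

```text
time_s: 2.9
position: [0.4919, -0.0625, 0.1076]
tcp_rot: [[0.985, -0.173, -0.001], [-0.173, -0.985, 0.0], [-0.001, -0.0, -1.0]]
force: [-0.2, 0.4, 0.7]
opening: 1.0
pos [ 0.4919 -0.0625  0.1076] yaw -9.95 tilt [-7.e-04  3.e-04 -1.e+00] F [-0.2  0.4  0.7] shift cm [-0.02 -0.    9.96] wz 0.0009 t 2.9 op 0.9996982410933111
```

View pics/wrist1.png

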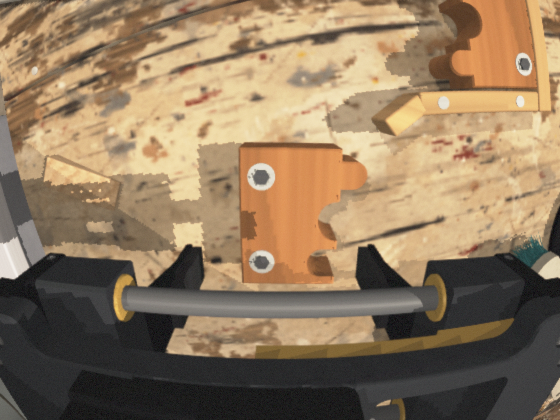

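The wrist view shows half A squared to the jaws. Its top corners are at (240,144), (341,145), (333,278) and (245,283). I'll cast these as a second measurement.

```bash
cat >> h.py <<'E'
def castw(c,uv,z):
    K=c["camera_matrix"];R=c["R"];t=c["t"];uv=np.atleast_2d(uv).astype(float)
    v=(uv-K[:2,2])/K[0,0];r=np.linalg.norm(v,axis=1)
    d=np.c_[v*(np.sin(r)/r)[:,None],np.cos(r)]@R
    o=-R.T@t
    return (o+d*((z-o[2])/d[:,2])[:,None])[:,:2]
E
python3 - <<'E'
from h import *
c=capture("wrist")
P=castw(c,[[245,283],[240,144],[341,145],[333,278]],.04);print(P)
f=P[2]+P[3]-P[0]-P[1];l=P[1]+P[2]-P[0]-P[3]
print(P.mean(0),np.linalg.norm(f)/2,np.linalg.norm(l)/2,np.degrees(np.arctan2(f[1],f[0])),np.degrees(np.arctan2(-l[0],l[1])))
print("screws",castw(c,[[261,177],[261,262]],.04))
print("fix", castw(c,[[525,64],[443,102],[519,101]],.04))
c=capture("top")
i=c["pixels"][:,:,::-1]
cv2.imwrite("pics/z1.png",cv2.resize(i[100:200,200:340],None,fx=5.5,fy=5.5,interpolation=cv2.INTER_CUBIC))
E
```

```text
[[ 4.55435289e-01 -1.10004111e-01]
 [ 4.74833315e-01  4.06463387e-04]
 [ 5.45886624e-01 -1.23923288e-02]
 [ 5.27159395e-01 -1.18137959e-01]]
[ 0.50082866 -0.06003198] 0.0721518632006399 0.10974634386913139 -8.34073035078697 -10.00284919363455
screws [[ 0.48516596 -0.02595696]
 [ 0.47220638 -0.09306006]]
fix [[0.72361432 0.03967691]
 [0.6310893  0.01027411]
 [0.71114243 0.00737455]]
```

View pics/z1.png

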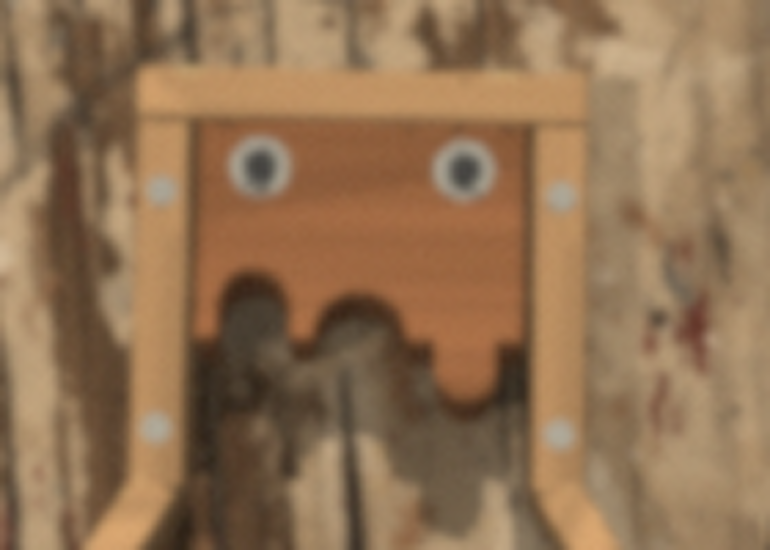

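```bash
python3 - <<'E'
from h import *
c=capture("top")
z=lambda L:np.array(L)/5.5+[200,100]
def yawl(l): return np.degrees(np.arctan2(-l[0],l[1]))
S=cast(c,z([[261,166],[464,171]]),.041);print("screws",S,S.mean(0),yawl(S[0]-S[1]))
N=cast(c,z([[162,190],[560,196],[155,427],[559,435]]),.041);print("nails",N,N.mean(0),yawl(N[0]-N[1]),yawl(N[2]-N[3]),np.degrees([np.arctan2(*(N[0]-N[2])[::-1]),np.arctan2(*(N[1]-N[3])[::-1])]))
z0=lambda L:np.array(L)/3.1+[140,100]
A=cast(c,z0([[568,493],[685,513]]),.041);print("A screws",A,A.mean(0),yawl(A[0]-A[1]))
F=cast(c,z([[195,342],[300,345],[420,345],[520,345]]),.04);print("face",F)
E
python3 -m crank '[[[0.07,-0.19,3],[0,0,0]],[[0,0,3],[0,0,0]],[[0,0,2],[0,0,0]],[[0,0,2],[0,0,0]],[[0,0,0],[0,0,0]],[[0,0,0],[0,0,0]]]'
```

```text
screws [[0.72051542 0.10582719]
 [0.71778714 0.03830621]] [0.71915128 0.0720667 ] -2.313861520529079
nails [[0.71287121 0.13879337]
 [0.70880599 0.00651739]
 [0.63326656 0.14172797]
 [0.62841976 0.00867656]] [0.67084088 0.07392882] -1.760307877958281 -2.086251326794031 [-2.1112367  -1.53859109]
A screws [[ 0.48354114 -0.02660797]
 [ 0.47086213 -0.09371067]] [ 0.47720163 -0.06015932] -10.699851379483242
face [[0.66165326 0.12838832]
 [0.66009069 0.09368655]
 [0.65945485 0.05397819]
 [0.65892447 0.02085636]]
time_s: 3.75
position: [0.4932, -0.0608, 0.0081]
tcp_rot: [[0.985, -0.171, 0.0], [-0.171, -0.985, -0.0], [0.0, 0.0, -1.0]]
force: [0.1, 0.1, 0.9]
opening: 1.0
```

```bash
python3 -m crank '[[[0,0,0],[0,0,0.006]],[[0,0,0],[0,0,0]],[[0,0,0],[0,0,0]],[[0,0,0],[0,0,0]],[[0,0,0],[0,0,0]],[[0,0,0],[0,0,0]],[[0,0,0],[0,0,0]],[[0,0,0],[0,0,0]]]' 1
python3 - <<'E'
from h import *
yaw=np.radians(-1.9);ux=np.array([np.cos(yaw),np.sin(yaw)])
face=np.array([.660,.0737])
for s in(.153,.10,.0375): print(s,face-ux*(s+.0065))
go(*(face-ux*(.153+.0065)),.008,-1.9)
for n in("wrist","top"):
    c=capture(n);cv2.imwrite(f"pics/{n}2.png",c["pixels"][:,:,::-1])
E
```

```text
time_s: 4.55
position: [0.4911, -0.0602, 0.0077]
tcp_rot: [[0.984, -0.177, -0.003], [-0.177, -0.984, 0.001], [-0.004, -0.0, -1.0]]
force: [-4.3, -0.3, 5.9]
opening: 0.604
0.153 [0.50058769 0.07898825]
0.1 [0.55355855 0.07723103]
0.0375 [0.61602419 0.07515883]
pos [ 0.4911 -0.0602  0.0077] yaw -10.19 tilt [-0.0034  0.0011 -1.    ] F [-4.3 -0.3  5.9] shift cm [ -1.53 -13.86  -0.02] wz -0.1446 t 4.55 op 0.6037050561565825
```

View pics/wrist2.png

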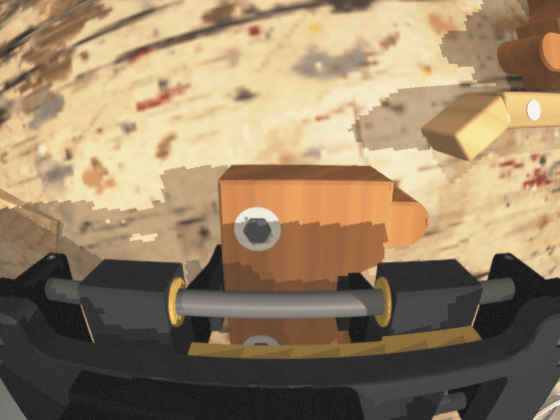

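```bash
python3 -m crank '[[[-0.2,-1.0,0],[0,0,0]],[[-0.2,-2,0],[0,0,0]],[[-0.2,-2,0],[0,0,0]],[[-0.2,-2,0],[0,0,0]],[[-0.2,-2,0],[0,0,0]],[[-0.2,-2,0],[0,0,0]],[[-0.2,-2,0],[0,0,0]],[[-0.13,-0.86,0],[0,0,0]],[[0,0,0],[0,0,-0.07]],[[0,0,0],[0,0,-0.075]],[[0,0,0],[0,0,0]],[[0,0,0],[0,0,0]]]'
python3 - <<'E'
from h import *
go(.5006,.0790,.008,-1.9)
for n in("wrist","top"):
    c=capture(n);cv2.imwrite(f"pics/{n}3.png",c["pixels"][:,:,::-1])
E
```

```text
time_s: 5.85
position: [0.5029, 0.0787, 0.0077]
tcp_rot: [[0.999, -0.035, 0.001], [-0.035, -0.999, 0.001], [0.001, -0.001, -1.0]]
force: [-0.0, 3.2, 3.4]
opening: 0.597
pos [0.5029 0.0787 0.0077] yaw -2.01 tilt [ 1.5e-03  5.0e-04 -1.0e+00] F [-0.   3.2  3.4] shift cm [-0.23 -0.02 -0.03] wz -0.002 t 5.85 op 0.5965486742496589
```

View pics/wrist3.png

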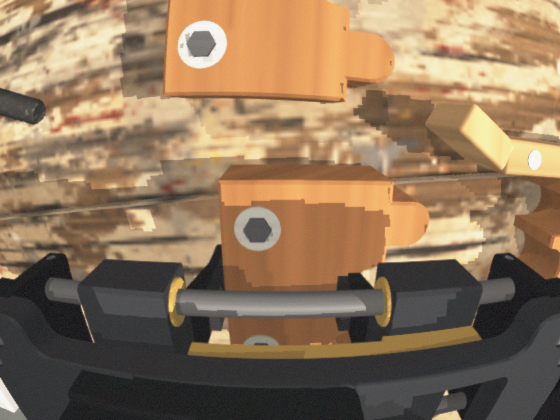

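View pics/top3.png

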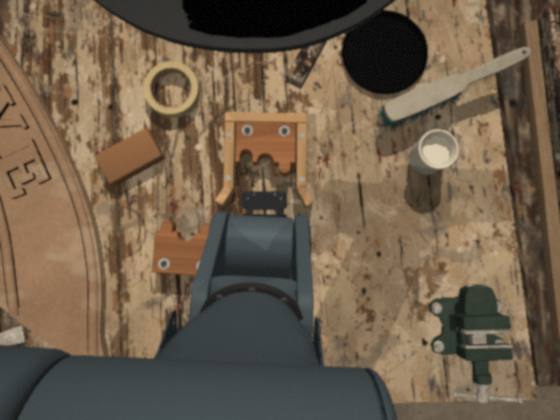

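The wrist view shows A held steady in the jaws, with its edge at rows 165–180, left screw at (258,229) and tongue at (410,215). B at the top is still clear. I'll check A's pose from the wrist view.

```bash
python3 - <<'E'
from h import *
c=capture("wrist")
P=castw(c,[[221,180],[392,181]],.04);S=castw(c,[[258,229]],.041)[0]
y=np.radians(-1.9);ux=np.array([np.cos(y),np.sin(y)]);uy=np.array([-ux[1],ux[0]])
print(P,S)
d=P[1]-P[0];print(np.linalg.norm(d),np.degrees(np.arctan2(d[1],d[0])))
C1=P.mean(0)-uy*.055;C2=S+ux*.0215-uy*.0338
face=np.array([.660,.0737])
for C in(C1,C2):print(C,"in fixed",(C-face)@ux,(C-face)@uy)
E
```

```text
[[0.48014673 0.13478682]
 [0.55195291 0.13220155]] [0.49437171 0.11318749]
0.07185270363394626 -2.0619546502383335
[0.51422629 0.07852443] in fixed -0.1458535220203467 -1.1380280726336399e-05
[0.51473925 0.07869324] in fixed -0.14534644307574288 0.00017434443615158942
```

```bash
python3 -m crank '[[[1,0,0],[0,0,0]],[[1,0,0],[0,0,0]],[[1,0,0],[0,0,0]],[[1,0,0],[0,0,0]],[[1,0,0],[0,0,0]],[[1,0,0],[0,0,0]],[[0,0,0],[0,0,0]],[[0,0,0],[0,0,0]]]'
python3 - <<'E'
from h import *
go(.5829,.0760,.008,-1.9)
c=capture("wrist");cv2.imwrite("pics/wrist4.png",c["pixels"][:,:,::-1])
E
```

```text
time_s: 6.8
position: [0.5612, 0.0758, 0.0076]
tcp_rot: [[0.999, -0.033, -0.003], [-0.033, -0.999, -0.001], [-0.003, 0.001, -1.0]]
force: [-2.2, 0.4, 7.0]
opening: 0.595
pos [0.5612 0.0758 0.0076] yaw -1.9 tilt [-2.9e-03 -6.0e-04 -1.0e+00] F [-2.2  0.4  7. ] shift cm [ 2.17 -0.09 -0.04] wz -0.0 t 6.8 op 0.594964556901886
```

View pics/wrist4.png

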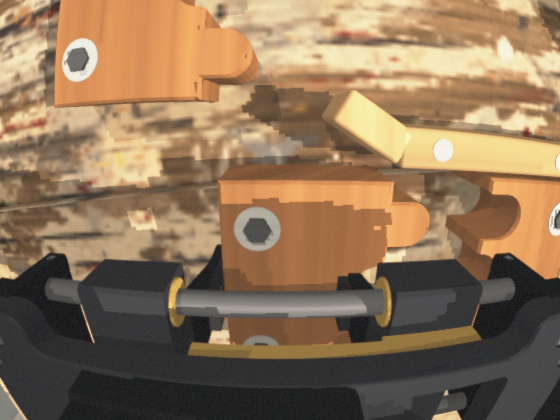

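A is now entering the mouth. The left cheek's inner edge starts near (405,166), A's top-left edge is at row 180, and the tongue at (412,223) faces the socket at (490,215). I'll check the lateral fit numerically on an enlargement.

```bash
python3 - <<'E'
import cv2
i=cv2.imread("pics/wrist4.png")[130:290,340:560]
cv2.imwrite("pics/z4.png",cv2.resize(i,None,fx=3.5,fy=3.5,interpolation=cv2.INTER_CUBIC))
E
```

```text
(no output)
```

View pics/z4.png

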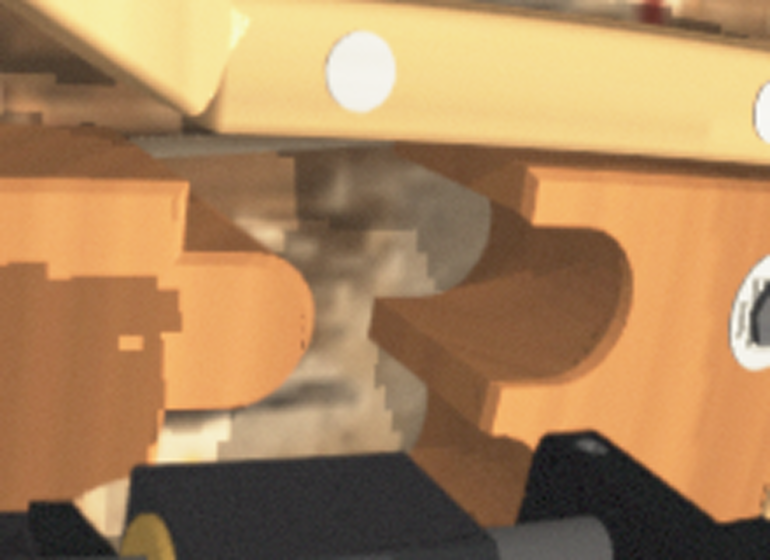

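```bash
python3 - <<'E'
from h import *
c=capture("wrist")
z=lambda L:np.array(L)/3.5+[340,130]
y=np.radians(-1.9);ux=np.array([np.cos(y),np.sin(y)]);uy=np.array([-ux[1],ux[0]])
face=np.array([.660,.0737])
def pr(n,L):
    P=castw(c,z(L),.04)-face;print(n,np.c_[P@ux,P@uy].round(4).tolist())
pr("cheek inner",[[220,132],[480,146],[760,162]])
pr("A left edge",[[0,180],[185,182]])
pr("A tongue L,tip,R",[[230,252],[313,320],[200,408]])
pr("fixed corner, socket L,bottom,R,face R",[[532,170],[535,228],[632,290],[560,380],[495,385]])
E
```

```text
cheek inner [[-0.0473, 0.06], [-0.0085, 0.0597], [0.0502, 0.0602]]
A left edge [[-0.0745, 0.0536], [-0.0513, 0.0537]]
A tongue L,tip,R [[-0.0444, 0.0449], [-0.0311, 0.0358], [-0.0458, 0.0238]]
fixed corner, socket L,bottom,R,face R [[0.0012, 0.0569], [0.0033, 0.0488], [0.0252, 0.0397], [0.014, 0.0258], [0.0014, 0.0255]]
```

Both features agree that A should shift about 3 mm left: the cheek gap is 6.3 mm against the intended 2.5, and the tongue sits 2.9 mm right of the socket's middle. There are about 52 mm left to travel.

```bash
python3 -m crank '[[[0,-0.16,0],[0,0,0]],[[0,-0.16,0],[0,0,0]],[[0.8,0,0],[0,0,0]],[[0.8,0,0],[0,0,0]],[[0.6,0,0],[0,0,0]],[[0.6,0,0],[0,0,0]],[[0,0,0],[0,0,0]],[[0,0,0],[0,0,0]]]'
python3 - <<'E'
from h import *
go(.61,.0760,.008,-1.9)
c=capture("wrist");cv2.imwrite("pics/wrist5.png",c["pixels"][:,:,::-1])
i=cv2.imread("pics/wrist5.png")[130:290,340:560]
cv2.imwrite("pics/z5.png",cv2.resize(i,None,fx=3.5,fy=3.5,interpolation=cv2.INTER_CUBIC))
E
```

```text
time_s: 7.7
position: [0.5878, 0.0781, 0.0075]
tcp_rot: [[0.999, -0.033, -0.006], [-0.033, -0.999, -0.001], [-0.006, 0.001, -1.0]]
force: [-3.3, 0.1, 7.3]
opening: 0.594
pos [0.5878 0.0781 0.0075] yaw -1.9 tilt [-6.e-03 -6.e-04 -1.e+00] F [-3.3  0.1  7.3] shift cm [ 2.23  0.13 -0.06] wz 0.0 t 7.7 op 0.5935884906741289
```

View pics/z5.png

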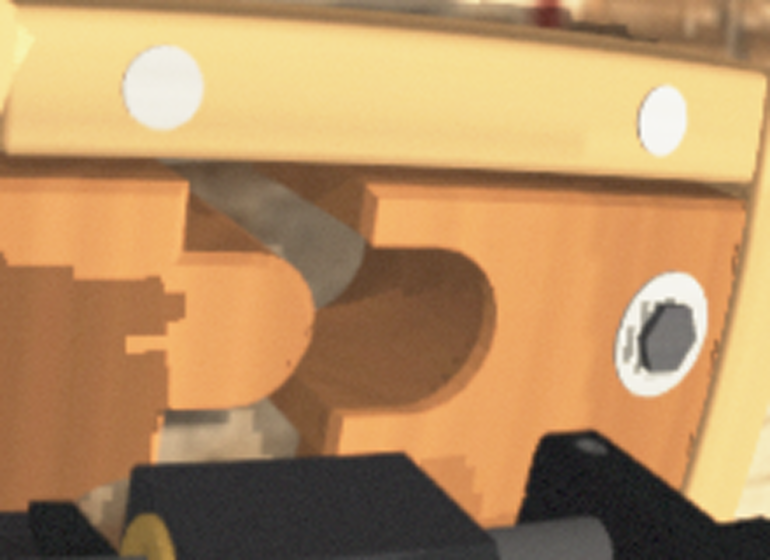

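Tongue and socket are now lined up, with their edges at rows 252–408 and 248–408 of the zoom. I'll advance further.

```bash
python3 -m crank '[[[0.6,0,0],[0,0,0]],[[0.6,0,0],[0,0,0]],[[0.5,0,0],[0,0,0]],[[0.3,0,0],[0,0,0]],[[0,0,0],[0,0,0]],[[0,0,0],[0,0,0]]]'
python3 - <<'E'
from h import *
go(.612,.0760,.008,-1.9)
c=capture("wrist");cv2.imwrite("pics/wrist6.png",c["pixels"][:,:,::-1])
i=cv2.imread("pics/wrist6.png")[130:290,340:560]
cv2.imwrite("pics/z6.png",cv2.resize(i,None,fx=3.5,fy=3.5,interpolation=cv2.INTER_CUBIC))
E
```

```text
time_s: 8.35
position: [0.6067, 0.0775, 0.0075]
tcp_rot: [[0.999, -0.033, -0.008], [-0.033, -0.999, -0.001], [-0.008, 0.001, -1.0]]
force: [-5.3, 0.7, 9.3]
opening: 0.598
pos [0.6067 0.0775 0.0075] yaw -1.89 tilt [-8.2e-03 -5.0e-04 -1.0e+00] F [-5.3  0.7  9.3] shift cm [ 0.53  0.14 -0.05] wz 0.0002 t 8.35 op 0.5975420385444934
```

View pics/z6.png

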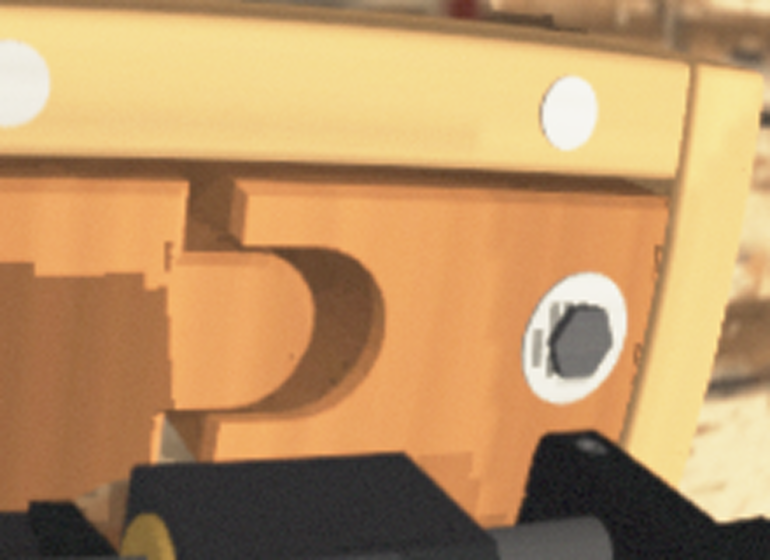

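The tongue is inside the socket, centred, with roughly 7 mm of face gap left (zoom columns 185–240).

```bash
python3 -m crank '[[[0.3,0,0],[0,0,0]],[[0.3,0,0],[0,0,0]],[[0.15,0,0],[0,0,0]],[[0,0,0],[0,0,0]],[[0,0,0],[0,0,0]]]'
python3 - <<'E'
from h import *
go(.612,.0760,.008,-1.9)
c=capture("wrist");cv2.imwrite("pics/wrist7.png",c["pixels"][:,:,::-1])
i=cv2.imread("pics/wrist7.png")[130:290,340:560]
cv2.imwrite("pics/z7.png",cv2.resize(i,None,fx=3.5,fy=3.5,interpolation=cv2.INTER_CUBIC))
E
```

```text
time_s: 8.9
position: [0.6129, 0.0773, 0.0075]
tcp_rot: [[0.999, -0.033, -0.01], [-0.033, -0.999, -0.001], [-0.01, 0.001, -1.0]]
force: [-8.2, -0.4, 10.4]
opening: 0.594
pos [0.6129 0.0773 0.0075] yaw -1.87 tilt [-1.040e-02 -6.000e-04 -9.999e-01] F [-8.2 -0.4 10.4] shift cm [-0.09  0.13 -0.05] wz 0.0005 t 8.9 op 0.5938085406987013
```

View pics/z7.png

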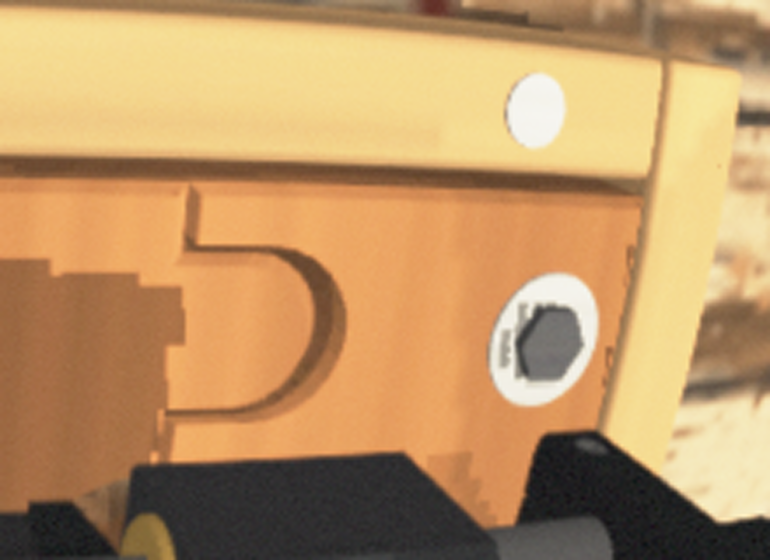

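The faces look about 1 mm apart. I'll press lightly until contact shows.

```bash
python3 -m crank '[[[0.1,0,0],[0,0,0]],[[0.1,0,0],[0,0,0]],[[0,0,0],[0,0,0]],[[0,0,0],[0,0,0]]]'
python3 - <<'E'
from h import *
go(.612,.0760,.008,-1.9)
E
```

```text
time_s: 9.35
position: [0.6129, 0.0773, 0.0075]
tcp_rot: [[0.999, -0.032, -0.014], [-0.032, -0.999, -0.001], [-0.014, 0.001, -1.0]]
force: [-12.5, -0.2, 13.8]
opening: 0.595
pos [0.6129 0.0773 0.0075] yaw -1.85 tilt [-1.440e-02 -7.000e-04 -9.999e-01] F [-12.5  -0.2  13.8] shift cm [-0.09  0.13 -0.05] wz 0.0008 t 9.35 op 0.5945769424175172
```

TCP stays put and the force rises, so the faces are in contact. Now I'll relax and open slightly; the front finger sits in the bore, so I won't open fully.

```bash
python3 -m crank '[[[-0.15,0,0],[0,0,0]],[[0,0,0],[0,0,0]]]'
python3 -m crank '[[[0,0,0],[0,0,0]],[[0,0,0],[0,0,0]],[[0,0,0],[0,0,0]],[[0,0,0],[0,0,0]]]' -0.4
python3 - <<'E'
from h import *
go(.612,.0760,.1,-1.9)
c=capture("wrist");cv2.imwrite("pics/wrist8.png",c["pixels"][:,:,::-1])
E
```

```text
time_s: 9.55
position: [0.6129, 0.0773, 0.0075]
tcp_rot: [[0.999, -0.033, -0.011], [-0.033, -0.999, -0.001], [-0.011, 0.001, -1.0]]
force: [-8.6, 0.1, 9.6]
opening: 0.598
time_s: 9.95
position: [0.6173, 0.0772, 0.007]
tcp_rot: [[0.999, -0.033, -0.003], [-0.033, -0.999, -0.001], [-0.003, 0.001, -1.0]]
force: [-3.9, -1.2, 1.5]
opening: 0.7
pos [0.6173 0.0772 0.007 ] yaw -1.87 tilt [-2.7e-03 -7.0e-04 -1.0e+00] F [-3.9 -1.2  1.5] shift cm [-0.55  0.14 -9.3 ] wz 0.0005 t 9.95 op 0.699565634259449
```

View pics/wrist8.png

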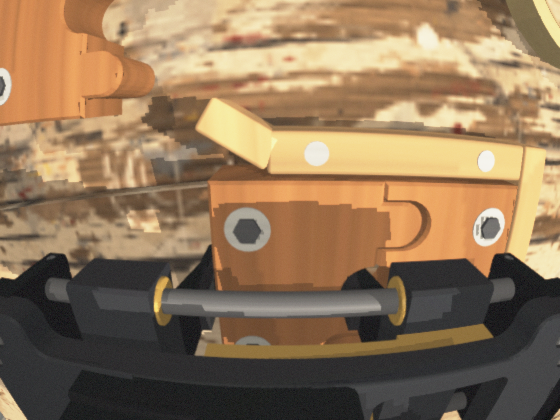

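The arm relaxed 4 mm forward, so the back finger may still touch. I'll centre it by moving back 4 mm, then rise.

```bash
python3 -m crank '[[[-0.2,0,0],[0,0,0]],[[-0.2,0,0],[0,0,0]],[[0,0,0],[0,0,0]],[[0,0,0],[0,0,0]]]'
python3 -m crank '[[[0,0,-0.4],[0,0,0]],[[0,0,-0.6],[0,0,0]],[[0,0,0],[0,0,0]]]'
```

```text
time_s: 10.4
position: [0.6153, 0.078, 0.0078]
tcp_rot: [[0.999, -0.033, 0.002], [-0.033, -0.999, 0.0], [0.002, -0.0, -1.0]]
force: [-0.7, -0.4, 0.3]
opening: 0.7
time_s: 10.7
position: [0.6154, 0.0779, 0.0187]
tcp_rot: [[0.999, -0.033, 0.003], [-0.033, -0.999, -0.0], [0.003, 0.0, -1.0]]
force: [0.6, -0.2, -0.5]
opening: 0.698
```

Forces are now about zero, so I'll keep rising and move back out of the top camera's way.

```bash
python3 -m crank '[[[0,0,-1],[0,0,0]],[[0,0,-2],[0,0,0]],[[0,0,-3],[0,0,0]],[[0,0,-4],[0,0,0]],[[0,0,-4],[0,0,0]],[[0,0,-4],[0,0,0]]]'
python3 -m crank '[[[-1,5,0],[0,0,0]],[[-1,4.8,0],[0,0,0]],[[-1,4.8,0],[0,0,0]],[[-1,4.8,0],[0,0,0]],[[-1,4.8,0],[0,0,0]],[[-1,4.8,0],[0,0,0]],[[-1,4.8,0],[0,0,0]],[[-1,4.8,0],[0,0,0]],[[-1,4.8,0],[0,0,0]],[[0,0,0],[0,0,0]],[[0,0,0],[0,0,0]]]'
python3 - <<'E'
from h import *
c=capture("top");cv2.imwrite("pics/top9.png",c["pixels"][:,:,::-1])
i=cv2.imread("pics/top9.png")[100:290,140:390]
cv2.imwrite("pics/z9.png",cv2.resize(i,None,fx=3.1,fy=3.1,interpolation=cv2.INTER_CUBIC))
c=capture("side");cv2.imwrite("pics/side9.png",c["pixels"][:,:,::-1])
E
```

```text
time_s: 11.3
position: [0.614, 0.0779, 0.1998]
tcp_rot: [[0.999, -0.033, 0.0], [-0.033, -0.999, -0.0], [0.0, -0.0, -1.0]]
force: [-0.5, -0.3, -0.5]
opening: 0.7
time_s: 12.4
position: [0.5096, -0.353, 0.1979]
tcp_rot: [[0.999, -0.036, 0.0], [-0.036, -0.999, 0.0], [0.0, -0.0, -1.0]]
force: [-0.6, 0.1, 0.3]
opening: 0.701
```

View pics/z9.png

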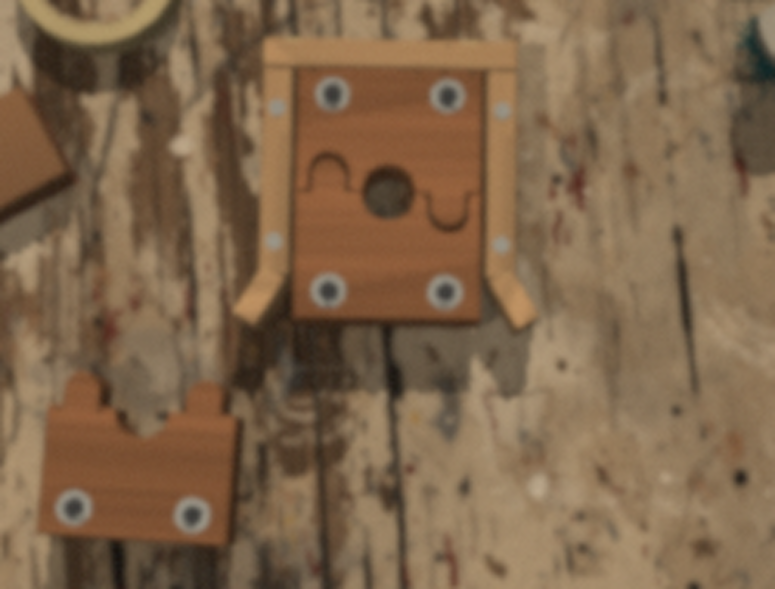

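View pics/side9.png

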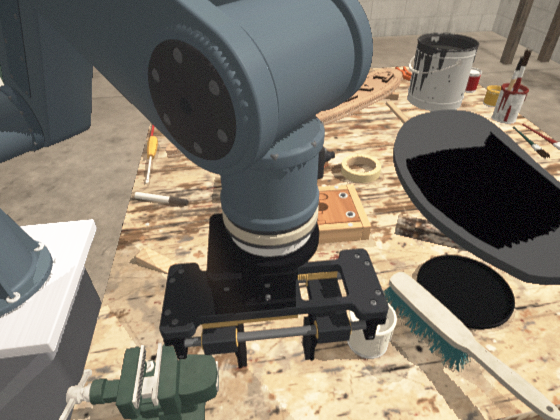

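The zoomed top view shows A closed, with the full bore at (388,191) and screws at (329,291) and (446,292). B's screws at (74,508) and (192,516) have not moved. One numeric check.

```bash
python3 - <<'E'
from h import *
c=capture("top")
z=lambda L:np.array(L)/3.1+[140,100]
S=cast(c,z([[332,95],[447,96],[329,291],[446,292],[74,508],[192,516]]),.041)
y=lambda l:np.degrees(np.arctan2(-l[0],l[1]))
print(S.round(4).tolist(),"yaw",y(S[0]-S[1]),y(S[2]-S[3]))
d=S[:2].mean(0)-S[2:4].mean(0);print(d)
Y=np.radians(-1.9);ux=np.array([np.cos(Y),np.sin(Y)]);uy=np.array([-ux[1],ux[0]])
print("sep",d@ux,"lat",-d@uy)
F=cast(c,z([[293,320],[480,322],[296,68],[482,68]]),.04);print("depth both (150)",(F[2:].mean(0)-F[:2].mean(0))@ux)
E
```

```text
[[0.7197, 0.1065], [0.718, 0.0386], [0.6031, 0.1096], [0.6014, 0.0414], [0.4802, 0.257], [0.4744, 0.1895]] yaw -1.3817917848773955 -1.4540908854658852
[ 0.11661951 -0.00295432]
sep 0.11665335041466093 lat -0.0009138441942073183
depth both (150) 0.15073736151093495
```

Separation, lateral offset (about 1 mm) and squareness (about 0.1°) are all within limits. Handing in.

```bash
python3 - <<'E'
from rig import bot
print(bot.hand_in())
E
```

```text
the job is handed in; nothing more can be done
None
```

The matching half is closed on the fixed half, and I handed the job in at about 12.5 s of the 48 s allowed. The hand-in gives no verdict, so this rests on my own checks.

**What I did:** Half A was the loose half on the robot's right. I gripped it with one finger in its bore and one on its back, and slid it along the table to the fixture's middle line. From the wrist view I shifted it 3 mm left, then pushed it between the guides. I stopped when the force rose (about 12 N along the push) and the tool no longer moved. Then I opened slightly, lifted clear and moved the arm away.

**Last checks from the top camera:**

| Check | Result |
|---|---|
| Depth of both halves together | 150.7 mm (150 when closed) |
| Sideways offset | About 1 mm (limit 6 mm) |
| Squareness of the faces | Within about 0.1° (limit 0.05 rad, about 2.9°) |
| Half B | Screws at the same pixels as at the start |
| Robot | Clear of everything, force about zero |

**Disagreements:**
- The top and wrist cameras differed by 2–4 mm on positions, so I aligned the tongue to the socket within the wrist image alone.
- My estimates of the fixture's angle ranged from about -0.6° to -2.3°. The squareness figure compares the two halves in the same picture, so it does not depend on that angle.
- I did not measure A's height or tilt directly. The tool stayed at a constant height throughout the slide.

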